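# Un-nest two specimen trays and slide each into its dock

## Robot

A 7-joint arm with a two-finger parallel gripper is mounted at the origin on the work surface. World frame = base frame: x ahead of the robot, y to its left, z up, the work surface at z = 0. Lengths are in m, angles in rad, forces in N, time in s.
With the tool pointing down it reaches from about 0.4 to 0.85 m from the base axis. Payload 4.5 kg.
Tool frame: the origin (TCP) lies at the very end of the fingers, on their centre line; the grasp point (between the pads) lies 19 mm behind it (tcp_to_grasp is the z of the grasp point in the tool frame, in m); z points along the fingers, y is the line along which they close (so a half turn about z gives the same grasp; the last joint's range is limited). The gripper opens to 88 mm and grips with 3 to 60 N. Pads are 18 mm wide; open, the fingers measure 123 mm over their backs; the gripper's body (75 mm by 187 mm) begins 45 mm behind the grasp point.
Start: joints at [1.257, 0.689, -0.195, 1.565, 0.157, 0.902, -0.215], TCP at [0.213, -0.588, 0.239] pointing down, gripper open.
Joint ranges: [-3.01, 3.01], [-0.46, 2.08], [-1.47, 1.51], [0.13, 2.56], [-1, 4.14], [0.04, 2.09], [-2.66, 2.66]. Speed limits (rad/s): [2.57, 2.57, 3.14, 3.14, 3.14, 3.14, 3.14].

## Interface

Orientations are given as a unit quaternion [x, y, z, w].
In Python, from plant import * gives the robot as it stands. The module is installed in compiled form; this text tells all that it offers.
- The arm moves only by the shell command python3 -m jog 'ROWS' [OPENING] [FORCE]. ROWS is JSON, a list that holds one entry, the list of rows, each a list of 6 numbers: the shift along the tool's x, y, z in m, then the turn, a rotation vector about the tool's x, y, z in rad. In form: [[[dx, dy, dz, ax, ay, az], ...]]. A call has 1 to 12 rows; each row shifts and turns the commanded pose from where the row before left it, along the tool's axes as they then stand; what a row does not reach is not made up. A row lasts 1/8 s, in which the tool goes at most 62.5 mm and 10.7 degrees, less where a joint would pass 70% of its speed; a pose out of reach is approached as far as the arm can. A call with a gripper value outside its range is refused whole. OPENING is the finger opening in m, from 0 to 0.0881, set as the call begins (- or left out, the last holds). The fingers move at their own pace and stop on an object; FORCE is the grip in N (left out, the last holds). Time passes only in rows, so rows that do not move let the fingers close. It gives the time, the measured TCP pose, the force, the opening and the grip force at its end, in the units of the state.
- get_state(): the state, without advancing time (a new reading comes with each control period).
- snapshot(name): name is "side" or "top" or "wrist"; returns a dict with "frame" (384x512x3 uint8, red, green, blue), "mtx" (3x3 intrinsics, pixels), "D" ([k1, k2, p1, p2, k3] as OpenCV has them; the pictures are not rectified), "xyz" and "orientation" of the camera in the world; the wrist camera has in their place "mount" (4x4, takes a point from camera to tool coordinates, whose origin is the TCP and whose axes are the flange's). Camera axes: x right, y down, z forward; pixel columns grow to the right and rows downward; lengths in m; the calibration is good to about 2 mm. A picture is of the moment at which its call begins: read the wrist's pose just before it. There is no depth.
- finish_job(): hands the job in; it is judged then, once.
The state is a dict: "clock": time; "q": joint angles; "qd": joint speeds; "joint_torque": joint torques, N m; "tool_pos": TCP position; "eef_rot": TCP orientation; "contact_force": force on the tool from outside, world axes, zero at the start; "moment": the same for the moment, N m; "opening": opening from 0.0 (shut) to 1.0 (fully open); "finger_force": force on a finger pad.
Only numpy, scipy, OpenCV 4.12 (cv2) and the standard library are available. Lean on these libraries where they do the work, as an engineer would, in place of code of your own. Each camera call takes 0.05 s, during which the arm holds its last target. There are 200 camera calls.

## Task

The small specimen tray is nested in the large one. Lift the small tray out, set it down flat beside the large one or on the apron of its dock and let go of it; then slide it from its end over the step into the narrow dock, and slide the large tray into the wide dock. Each tray must finish fully inside its own bay, lying flat on the bay floor behind the step and let go; do not tip the trays over, and leave the bottle, the jar and the weight where they stand.

Things in the scene. Friction and masses are not known exactly. Their poses are not given: they have to be found in the camera images.
- small_tray: White plastic open tray, 104 long (x) x 56 wide (y) x 50 mm high, 0.12 kg. Floor and long sides 3 mm, end walls 9 mm thick (grip across them, one finger inside). Origin: centre of underside, z up; same either way round. Starts standing in the large tray, origin 3 mm above its: long sides rise 33 mm clear for a grip 56 mm across; ends lie 6 mm from the large tray's, no room for a finger.
- large_tray: White plastic open tray, 134 long (x) x 92 mm wide (y), 0.2 kg. Long sides 20 mm high and 3 mm thick, floor 3 mm, end walls 62 mm high and 9 mm thick (outer faces at x = +-67 mm), to be gripped across the 9 mm. Origin: centre of underside, z up; same either way round. Starts loose on the bench, holding the small tray.
- narrow_dock: Fixed dark steel dock with blue side walls, for the small tray. Origin: at bench level under the step, midway across; x points from the step into the bay, z up. Apron x = -110 to 0 mm, top 14 mm above the bench; at x = 0 it steps down 8 mm to the bay floor (6 mm above the bench), which runs to a back stop 36 mm high at x = 112.
- narrow_roof (a point): Middle of the front edge of the narrow dock's clear roof, on its underside: dock x = 70, 76 mm above the bench; the roof is 4 mm thick and runs to the back; x = 0 to 70 is open above. Bay 65 mm wide between 6 mm side walls as high as the roof, from the step to the back, flared outwards over the last 22 mm before the step. A tray goes in only from the apron, held by its end.
- narrow_home (a point): Where the centre of the small tray's underside belongs: on the narrow bay's floor, dock x = 56 mm, 6 mm above the bench (4 mm play each way); the tray's long side along the dock's x, either way round. Axes as the dock's.
- wide_dock: Fixed dock for the large tray, built like the narrow one, same frame. Origin: at bench level under the step, midway across; x points into the bay, z up. Apron x = -110 to 0 mm, 14 mm high; step down 8 mm at x = 0; bay floor 6 mm above the bench, to a back stop 36 mm high at x = 142.
- wide_roof (a point): Middle of the front edge of the wide dock's clear roof, on its underside: dock x = 70, 90 mm above the bench; 4 mm thick, runs to the back; x = 0 to 70 is open above. Bay 101 mm wide between 6 mm side walls as high as the roof, flared outwards over the last 22 mm before the step.
- wide_home (a point): Where the centre of the large tray's underside belongs: on the wide bay's floor, dock x = 71 mm, 6 mm above the bench (4 mm play each way); the tray's long side along the dock's x, either way round. Axes as the dock's.
- media_bottle: Bystander: glass bottle with blue cap, 70 mm across, 140 mm tall, standing at the robot's left. Origin: centre of its underside.
- sample_jar: Bystander: amber jar with white lid, 70 mm across, 85 mm tall, standing at the robot's right. Origin: centre of its underside.
- cal_weight: Bystander: brass knobbed weight, 52 mm across, 83 mm tall, standing at the robot's left. Origin: centre of its underside.
Not all that is in view belongs to the job. What is shaped like the large_tray but orange is not meant. What is shaped like the small_tray but turquoise is not meant.

How it is judged:
On the way:
1. The small tray is out of the large one, set down level on the bench or on an apron and let go (horizontal distance between small_tray and large_tray above 0.07 m and height (world z) of small_tray below 0.018 m and angle between small_tray's own z axis and vertical below 0.12 rad and linear speed of small_tray below 0.02 m/s and contact force between the fingers and small_tray below 0.05 N), for 0.2 s.
At the end, for the whole second after the job is handed in: Small tray home in the narrow dock, large one in the wide dock: centre within 7 mm along and 9 mm across of home, within 0.12 rad of the bay's direction (either way round), underside under 9.5 mm above the bench, tilt under 0.06 rad, at rest and let go (x of small_tray in the frame of narrow_dock between 0.049 and 0.063 m and y of small_tray in the frame of narrow_dock between -0.009 and 0.009 m and z of small_tray in the frame of narrow_dock between 0.003 and 0.0095 m and angle between the x axis of small_tray and the x axis of narrow_dock, either way round below 0.12 rad and angle between each of small_tray, large_tray's own z axis and vertical below 0.06 rad and linear speed of each of small_tray, large_tray below 0.02 m/s and contact force between the fingers and small_tray below 0.05 N and x of large_tray in the frame of wide_dock between 0.064 and 0.078 m and y of large_tray in the frame of wide_dock between -0.009 and 0.009 m and z of large_tray in the frame of wide_dock between 0.003 and 0.0095 m and angle between the x axis of large_tray and the x axis of wide_dock, either way round below 0.12 rad and contact force between the fingers and large_tray below 0.05 N); the robot touches nothing.
It fails at once if a tray is tipped by more than 0.6 rad (angle between any of small_tray, large_tray's own z axis and vertical above 0.6 rad).
It fails at once if a bystander is moved by more than 30 mm (distance of any of media_bottle, sample_jar, cal_weight from where it was at the start of the episode above 0.03 m).
It also fails if it takes over 72 s, if anything falls off the work surface, if the arm or the gripper's body presses on something with over 40 N, if the wrist force passes 120 N, or if a joint passes its speed limit or range.

## Working session

There is one attempt and no reset: what is moved stays moved. The work goes in short steps, Python scripts to look and compute and a shell command to move; the robot and the scene stay as the last step left them, time stands still between calls to the robot, and variables do not carry over. Pictures are saved under pics/ and viewed, at most 10 in all, crops included, and the job is handed in when it is done.

```bash
mkdir -p pics; python3 - <<'E'
from plant import *
import cv2,numpy as np,pickle
s=get_state(); print({k:np.round(v,3) for k,v in s.items()})
for n in("top","side"):
    d=snapshot(n); pickle.dump(d,open(n+".pkl","wb")); cv2.imwrite(f"pics/{n}0.png",cv2.resize(d["frame"][:,:,::-1],(800,600)))
    print(n,np.round(d["mtx"],1).tolist(),d["D"],d["xyz"],d["orientation"])
d=snapshot("wrist");print(d["mount"],d["mtx"])
E
```

```text
{'clock': np.float64(0.0), 'q': array([ 1.257,  0.69 , -0.195,  1.566,  0.157,  0.903, -0.215]), 'qd': array([ 0.001,  0.002, -0.   ,  0.003,  0.001, -0.   ,  0.   ]), 'joint_torque': array([ 0.0000e+00, -5.2756e+01, -1.2670e+00, -1.5343e+01, -5.3000e-02,
        6.0000e-03,  0.0000e+00]), 'tool_pos': array([ 0.213, -0.587,  0.238]), 'eef_rot': array([ 0.985,  0.173, -0.   , -0.001]), 'contact_force': array([ 1.106, -0.121, -0.269]), 'moment': array([-0.   ,  0.013,  0.005]), 'finger_force': np.float64(0.0), 'opening': np.float64(1.001)}
top [[478.2, 0.0, 260.6], [0.0, 478.2, 187.3], [0.0, 0.0, 1.0]] [-0.11625681  0.          0.          0.          0.        ] [0.36569809 0.01569916 1.80899426] [-0.70315329  0.70895212 -0.04017931  0.03671453]
side [[347.4, 0.0, 251.7], [0.0, 347.4, 192.8], [0.0, 0.0, 1.0]] [-0.01065968  0.          0.          0.          0.        ] [0.36338604 1.02485008 0.7557399 ] [-0.06837546  0.87154857 -0.4829395   0.04997334]
[[ 5.20291488e-04 -9.63796299e-01 -2.66639124e-01  6.81194585e-02]
 [ 9.99999863e-01  4.85523591e-04  1.96316188e-04  1.38723162e-03]
 [-5.97492305e-05 -2.66639190e-01  9.63796420e-01 -1.45210699e-01]
 [ 0.00000000e+00  0.00000000e+00  0.00000000e+00  1.00000000e+00]] [[290.64540386   0.         257.26112457]
 [  0.         290.64540386 190.32263472]
 [  0.           0.           1.        ]]
```

View pics/top0.png

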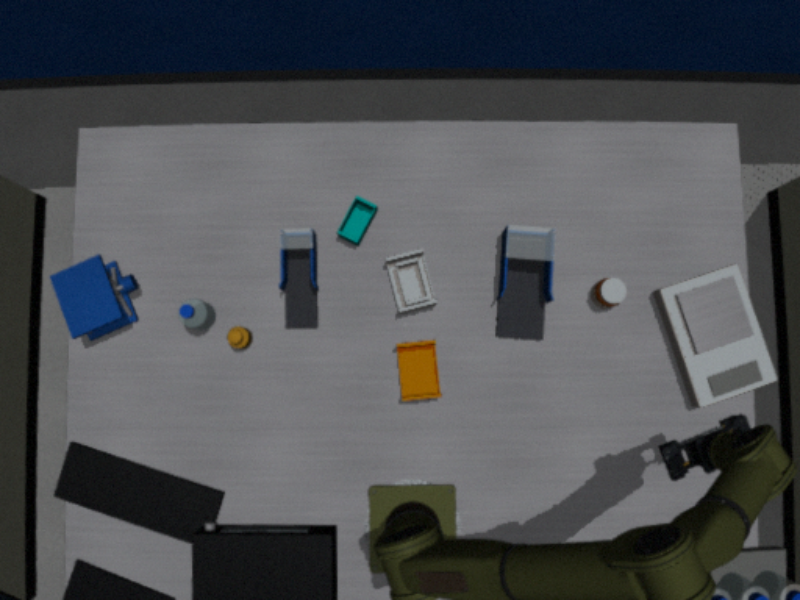

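View pics/side0.png

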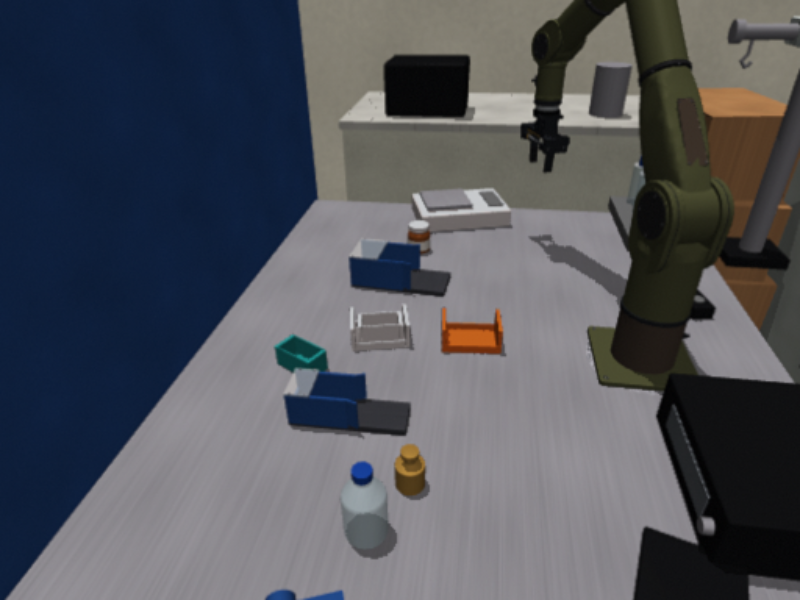

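The top view shows the white nested trays at (410,282). The orange tray at (418,370) and the turquoise one at (357,220) are decoys. The narrow dock is at (300,280) on the left and the wide dock at (525,280) on the right; both bays open towards the robot, with x pointing ahead.

```bash
cat > h.py <<'E'
from plant import *
import cv2,numpy as np,pickle,sys
from scipy.spatial.transform import Rotation as R
def cam(n):
    s=get_state(); d=snapshot(n)
    if n=="wrist":
        T=np.eye(4);T[:3,:3]=R.from_quat(s["eef_rot"]).as_matrix();T[:3,3]=s["tool_pos"];T=T@d["mount"]
    else:
        T=np.eye(4);T[:3,:3]=R.from_quat(d["orientation"]).as_matrix();T[:3,3]=d["xyz"]
    d["T"]=T; return d
def cast(d,px,z):
    px=np.asarray(px,float).reshape(-1,1,2)
    n=cv2.undistortPoints(px,d["mtx"],d["D"]).reshape(-1,2)
    v=np.c_[n,np.ones(len(n))]@d["T"][:3,:3].T; o=d["T"][:3,3]
    return (o+v*((z-o[2])/v[:,2])[:,None])[:,:2]
def proj(d,P):
    T=np.linalg.inv(d["T"]); rv=cv2.Rodrigues(T[:3,:3])[0]
    return cv2.projectPoints(np.asarray(P,float).reshape(-1,3),rv,T[:3,3],d["mtx"],d["D"])[0].reshape(-1,2)
def rect(m,box):
    x0,y0,x1,y1=box; k=np.zeros_like(m);k[y0:y1,x0:x1]=m[y0:y1,x0:x1]
    c=max(cv2.findContours(k,0,2)[0],key=cv2.contourArea)
    return cv2.boxPoints(cv2.minAreaRect(c)),cv2.contourArea(c)
E
python3 - <<'E'
from h import *
d=cam("top");f=d["frame"];hsv=cv2.cvtColor(f,cv2.COLOR_RGB2HSV)
g=f.max(2)
def rep(name,m,box,z):
    b,a=rect(m.astype(np.uint8)*255,box); P=cast(d,b,z)
    e=P[1]-P[0],P[2]-P[1]; 
    print(name,a,np.round(P.mean(0),4),"sides",[ (round(np.linalg.norm(v),4),round(np.degrees(np.arctan2(v[1],v[0])),1)) for v in e],np.round(b).tolist())
print(f[180,190:280:4].tolist()); print(f[200,330],f[195,192])
rep("white",g>165,(235,150,290,210),.05)
dark=(g<85)
rep("napron",dark&(hsv[...,1]<90),(170,150,215,215),.014)
rep("wapron",dark&(hsv[...,1]<90),(305,150,365,222),.014)
c=f[130:230,160:380,::-1]; cv2.imwrite("pics/c1.png",cv2.resize(c,None,fx=3.6,fy=3.6,interpolation=cv2.INTER_CUBIC))
E
```

```text
[[44, 44, 47], [45, 42, 51], [28, 29, 32], [50, 55, 64], [120, 117, 122], [117, 118, 123], [121, 119, 122], [121, 120, 125], [116, 117, 119], [118, 118, 122], [113, 113, 116], [119, 120, 120], [121, 121, 122], [120, 118, 123], [118, 116, 118], [112, 114, 118], [121, 119, 115], [146, 154, 154], [148, 154, 157], [147, 151, 155], [99, 99, 99], [118, 119, 120], [118, 119, 122]]
[46 47 51] [45 46 51]Traceback (most recent call last):
  File "<stdin>", line 9, in <module>
  File "<stdin>", line 5, in rep
  File "h.py", line 21, in rect
    c=max(cv2.findContours(k,0,2)[0],key=cv2.contourArea)
ValueError: max() iterable argument is empty
```

```bash
cat > m1.py <<'E'
from h import *
d=cam("top");f=d["frame"];hsv=cv2.cvtColor(f,cv2.COLOR_RGB2HSV)
g=f.max(2)
def rep(name,m,box,z):
    b,a=rect(m.astype(np.uint8)*255,box); P=cast(d,b,z)
    e=P[1]-P[0],P[2]-P[1]; 
    print(name,a,np.round(P.mean(0),4),"sides",[ (round(np.linalg.norm(v),4),round(np.degrees(np.arctan2(v[1],v[0])),1)) for v in e],np.round(b).tolist())
rep("white",g>138,(235,150,290,210),.05)
dark=(g<85)
rep("napron",dark&(hsv[...,1]<70),(170,185,215,215),.014)
rep("wapron",dark&(hsv[...,1]<70),(305,194,365,222),.014)
c=f[130:230,160:380,::-1]; cv2.imwrite("pics/c1.png",cv2.resize(c,None,fx=3.6,fy=3.6,interpolation=cv2.INTER_CUBIC))
E
python3 m1.py
```

```text
white 262.0 [ 0.5772 -0.0017] sides [(np.float64(0.0863), np.float64(-72.7)), (np.float64(0.1075), np.float64(-163.2))] [[247.0, 172.0], [269.0, 165.0], [278.0, 192.0], [256.0, 199.0]]
napron 472.0 [0.5251 0.2673] sides [(np.float64(0.0874), np.float64(-90.5)), (np.float64(0.0947), np.float64(-179.8))] [[180.0, 185.0], [203.0, 185.0], [203.0, 210.0], [180.0, 210.0]]
wapron 655.5 [ 0.4904 -0.2647] sides [(np.float64(0.118), np.float64(-90.5)), (np.float64(0.0871), np.float64(178.5))] [[317.0, 194.0], [348.0, 194.0], [348.0, 217.0], [317.0, 217.0]]
```

View pics/c1.png

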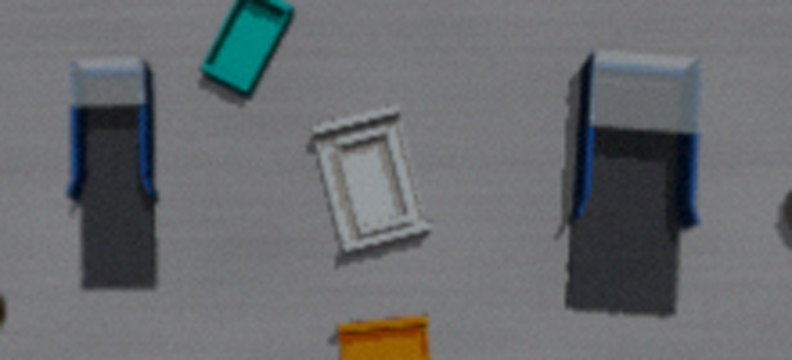

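The crop shows the white nested pair, with outer corners at about (313,128), (397,108), (430,230) and (345,250). It matches the description; the orange and turquoise ones don't. I'm moving above the pair for one close look that should take in both docks.

```bash
python3 -m jog '[[[0.0455,-0.0355,-0.005,0,0,0.0087],[0.0455,-0.0355,-0.005,0,0,0.0087],[0.0455,-0.0355,-0.005,0,0,0.0087],[0.0455,-0.0355,-0.005,0,0,0.0087],[0.0455,-0.0355,-0.005,0,0,0.0087],[0.0455,-0.0355,-0.005,0,0,0.0087],[0.0455,-0.0355,-0.005,0,0,0.0087],[0.0455,-0.0355,-0.005,0,0,0.0087],[0.0455,-0.0355,-0.005,0,0,0.0087],[0.0455,-0.0355,-0.005,0,0,0.0087],[0.0455,-0.0355,-0.005,0,0,0.0087],[0.0455,-0.0355,-0.005,0,0,0.0087]]]' 0.088; python3 -m jog '[[[0,0,0,0,0,0],[0,0,0,0,0,0]]]'
python3 - <<'E'
from h import *
d=cam("wrist");pickle.dump(d,open("w1.pkl","wb"));cv2.imwrite("pics/w1.png",cv2.resize(d["frame"][:,:,::-1],(800,600),interpolation=cv2.INTER_CUBIC))
E
```

```text
clock: 1.75
tool_pos: [0.6095, -0.018, 0.2989]
eef_rot: [0.993, 0.121, 0.0, 0.0]
contact_force: [1.2, -0.8, -0.3]
opening: 0.997
finger_force: 0.0
clock: 2.0
tool_pos: [0.6081, -0.0201, 0.2983]
eef_rot: [0.993, 0.121, -0.001, 0.0]
contact_force: [0.1, 1.0, -0.4]
opening: 0.995
finger_force: 0.0
```

View pics/w1.png

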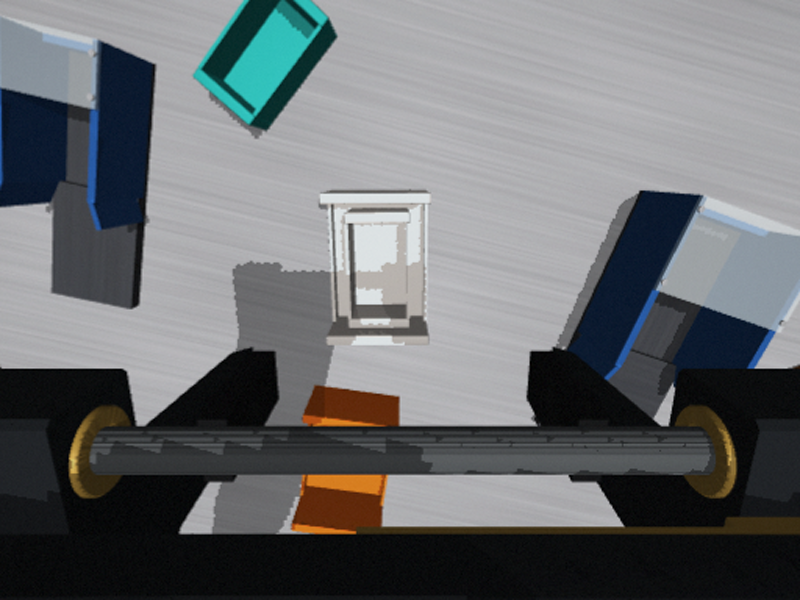

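Wrist view: the nested pair sits upright in the image. The large tray's rim corners are at about (320,193), (431,193), (429,344) and (327,344). The narrow dock's apron is at about (52-143,185-305) and the wide dock is on the right.

```bash
python3 - <<'E'
from h import *
d=pickle.load(open("w1.pkl","rb"))
def c(p,z): return cast(d,np.array(p)*.64,z)
P=c([(320,193),(431,193),(429,344),(327,344)],.062)
print(np.round(P,4).tolist(),P.mean(0)); a=P[:2].mean(0)-P[2:].mean(0);print("L",np.linalg.norm(a),np.degrees(np.arctan2(a[1],a[0])),"W",np.linalg.norm(P[0]-P[1]),np.linalg.norm(P[2]-P[3]))
g=cv2.cvtColor(d["frame"],cv2.COLOR_RGB2GRAY)
m=(d["frame"].min(2)>195).astype(np.uint8)*255
b,A=rect(m,(195,110,285,225));Q=cast(d,b,.062);print("auto",np.round(b/.64),Q.mean(0))
# narrow apron front corners, wide step pts
N=c([(52,292),(136,308)],.014);print("napron front",N.tolist(),np.linalg.norm(N[0]-N[1]))
v=(N[1]-N[0]);print("narrow yaw",np.degrees(np.arctan2(v[1],v[0]))+90)
t=c([(94,213),(98,42)],.076);print("narrow R wall top inner",t.tolist(),np.degrees(np.arctan2(*(t[1]-t[0])[::-1])))
t=c([(612,372),(703,197)],.090);print("wide L wall top",t.tolist(),np.degrees(np.arctan2(*(t[1]-t[0])[::-1])))
E
```

```text
[[0.6419, 0.0558], [0.6638, -0.0325], [0.5357, -0.0648], [0.5136, 0.024]] [ 0.5887352  -0.00438811]
L 0.132176796768425 14.051993460793765 W 0.09092707366369729 0.09152011753599056
auto [[334. 208.]
 [408. 208.]
 [408. 270.]
 [334. 270.]] [0.61463833 0.00659371]
napron front [[0.48185570103499253, 0.2987563202769388], [0.4851300116678098, 0.21793449331687018]] 0.08088812535399408
narrow yaw 2.319938204134644
narrow R wall top inner [[0.5842338191620402, 0.2252220564441315], [0.7089557444668715, 0.23025588465369448]] 2.3112268068996746
wide L wall top [[0.5587887152007738, -0.2172192897081017], [0.7116210701142055, -0.23191948490816597]] -5.494098808640813
```

```bash
python3 -m jog '[[[-0.0075,-0.01,0.04,0,0,0],[-0.0076,-0.01,0.04,0,0,0],[0,0,0.05,0,0,0],[0,0,0.05,0,0,0],[0,0,0.045,0,0,0],[0,0,0.03,0,0,0],[0,0,0.013,0,0,0],[0,0,0,0,0,0]]]'; python3 - <<'E'
from h import *
d=cam("wrist");cv2.imwrite("pics/w2.png",d["frame"][:,:,::-1]);print(get_state()["tool_pos"])
E
```

```text
clock: 3.05
tool_pos: [0.5888, -0.0049, 0.0307]
eef_rot: [0.993, 0.121, -0.0, 0.0]
contact_force: [0.5, 0.2, -0.1]
opening: 0.998
finger_force: 0.0
[ 0.58953426 -0.00457374  0.03149334]
```

View pics/w2.png

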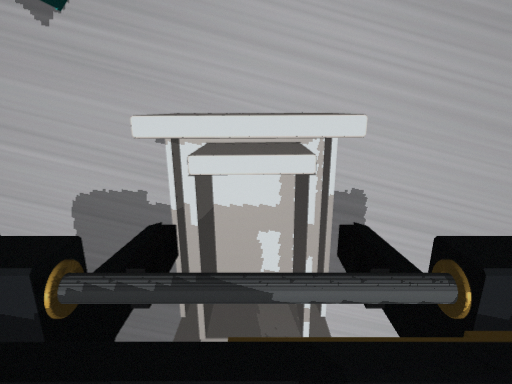

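The fingers at columns 178 and 338 straddle the small tray's sides at 190-315. Next: close and lift.

```bash
python3 -m jog '[[[0,0,0.003,0,0,0],[0,0,0,0,0,0],[0,0,0,0,0,0],[0,0,0,0,0,0],[0,0,0,0,0,0],[0,0,-0.01,0,0,0],[0,0,-0.02,0,0,0],[0,0,-0.03,0,0,0],[0,0,-0.03,0,0,0],[0,0,-0.02,0,0,0]]]' 0.03 18; python3 - <<'E'
from h import *
d=cam("wrist");cv2.imwrite("pics/w3.png",d["frame"][:,:,::-1])
E
```

```text
clock: 4.35
tool_pos: [0.5898, -0.0039, 0.1405]
eef_rot: [0.993, 0.121, 0.001, 0.0]
contact_force: [-0.2, 0.2, -1.8]
opening: 0.636
finger_force: 18.0
```

View pics/w3.png

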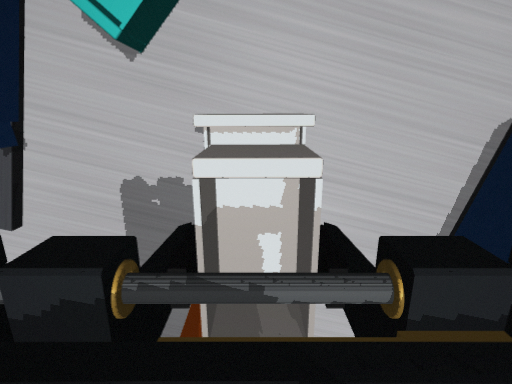

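The small tray is lifted cleanly, its far rim at (193-321,158-177), and the large one stayed behind. Moving over to the narrow apron.

```bash
python3 -m jog '[[[0.0016,-0.02,0,0,0,0],[0.0016,-0.04,0,0,0,0],[0.0016,-0.045,0,0,0,0],[0.0016,-0.045,0,0,0,0],[0.0016,-0.045,0,0,0,0],[0.0016,-0.04,0,0,0,0],[0.0019,-0.0346,0,0,0,0],[0,0,0,0,0,0.1],[0,0,0,0,0,0.105],[0,0,0,0,0,0],[0,0,0,0,0,0]]]'; python3 - <<'E'
from h import *
d=cam("wrist");pickle.dump(d,open("w4.pkl","wb"));cv2.imwrite("pics/w4.png",cv2.resize(d["frame"][:,:,::-1],(800,600),interpolation=cv2.INTER_CUBIC))
E
```

```text
clock: 5.78
tool_pos: [0.5344, 0.2612, 0.1371]
eef_rot: [1.0, 0.02, -0.001, 0.0]
contact_force: [-0.6, -0.5, -0.5]
opening: 0.637
finger_force: 18.0
```

View pics/w4.png

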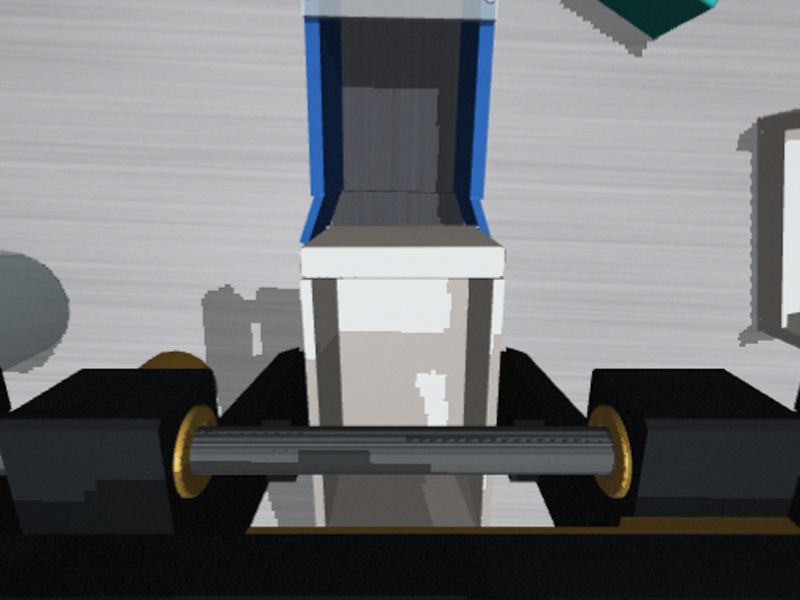

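The view along the narrow dock shows the wall tops at columns 304-320 and 478-494 at the roof edge (row 18), and 312-323 and 471-484 at the step (row 197). The step line is at row 191.

```bash
python3 - <<'E'
from h import *
d=pickle.load(open("w4.pkl","rb"))
def c(p,z): return cast(d,np.array(p)*.64,z)
A=c([(304,19),(320,19),(478,19),(494,19)],.076);B=c([(312,197),(323,197),(471,198),(484,198)],.076)
print(np.round(A,4).tolist(),np.round(B,4).tolist())
r,s=A.mean(0),B.mean(0);v=r-s;print("roof",r,"step",s,np.linalg.norm(v),"yaw",np.degrees(np.arctan2(v[1],v[0])))
print("step line",c([(342,191),(457,191)],.014), "bay line?")
p=get_state()["tool_pos"];print("tray far end",c([(302,247),(504,247)],p[2]+.0245),p, R.from_quat(get_state()["eef_rot"]).as_matrix()[:2,0])
E
```

```text
[[0.6604, 0.3044], [0.6607, 0.298], [0.6633, 0.2345], [0.6636, 0.2281]] [[0.5904, 0.3021], [0.5906, 0.2972], [0.5929, 0.2315], [0.5932, 0.2257]]
roof [0.66199767 0.26624692] step [0.59180276 0.2641134 ] 0.07022733096269129 yaw 1.7409241756356844
step line [[0.59071844 0.29663242]
 [0.5934641  0.23050172]] bay line?
tray far end [[0.58255203 0.28848232]
 [0.58478913 0.23457827]] [0.53469807 0.26099975 0.13728984] [0.99918824 0.04027402]
```

```bash
python3 -m jog '[[[0.003,-0.0022,0.01,0,0,0],[0,0,0.025,0,0,0],[0,0,0.025,0,0,0],[0,0,0.02,0,0,0],[0,0,0.01,0,0,0],[0,0,0.003,0,0,0],[0,0,0,0,0,0],[0,0,0,0,0,0]]]'; python3 -m jog '[[[0,0,0.002,0,0,0],[0,0,0,0,0,0]]]'
```

```text
clock: 6.82
tool_pos: [0.5388, 0.2632, 0.0455]
eef_rot: [1.0, 0.019, 0.001, -0.0]
contact_force: [0.4, -0.0, -1.1]
opening: 0.632
finger_force: 18.0
clock: 7.08
tool_pos: [0.5382, 0.263, 0.0428]
eef_rot: [1.0, 0.019, 0.0, 0.0]
contact_force: [-0.5, 0.1, -1.2]
opening: 0.633
finger_force: 18.0
```

```bash
python3 -m jog '[[[0,0,0.0015,0,0,0],[0,0,0,0,0,0]]]';python3 -m jog '[[[0,0,0.0015,0,0,0],[0,0,0,0,0,0]]]'
```

```text
clock: 7.32
tool_pos: [0.5381, 0.2629, 0.0411]
eef_rot: [1.0, 0.019, -0.0, 0.0]
contact_force: [0.1, 0.3, -1.2]
opening: 0.633
finger_force: 18.0
clock: 7.58
tool_pos: [0.5382, 0.2629, 0.0396]
eef_rot: [1.0, 0.019, -0.0, 0.0]
contact_force: [0.7, -0.3, -0.5]
opening: 0.634
finger_force: 18.0
```

```bash
python3 -m jog '[[[0,0,0,0,0,0],[0,0,0,0,0,0],[0,0,0,0,0,0],[0,0,0,0,0,0],[0,0,-0.02,0,0,0],[0,0,-0.03,0,0,0],[0,0,-0.05,0,0,0],[-0.05,0,-0.02,0,0,0],[-0.05,0,0,0,0,0],[0,0,0,0,0,0],[0,0,0,0,0,0]]]' 0.08; python3 - <<'E'
from h import *
d=cam("wrist");pickle.dump(d,open("w5.pkl","wb"));cv2.imwrite("pics/w5.png",cv2.resize(d["frame"][:,:,::-1],(800,600),interpolation=cv2.INTER_CUBIC));print(np.round(get_state()["q"],2))
E
```

```text
clock: 8.95
tool_pos: [0.4395, 0.2596, 0.1608]
eef_rot: [1.0, 0.019, 0.001, -0.001]
contact_force: [-0.2, 0.8, 0.2]
opening: 0.908
finger_force: 0.0
[-0.63  0.66  0.02  1.99 -0.02  0.48 -2.14]
```

View pics/w5.png

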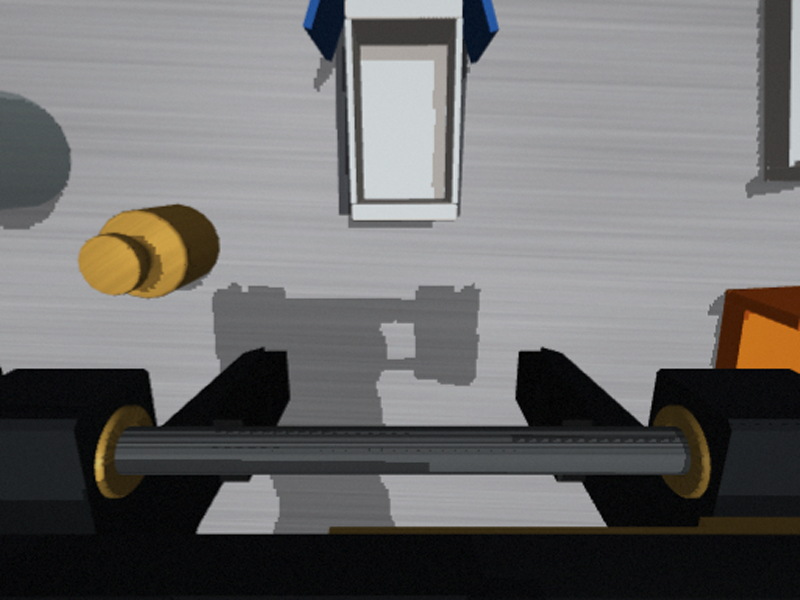

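The small tray lies flat and released on the apron. Its near end wall is at (352-457, rows 204-220), with the weight well to the left.

```bash
python3 - <<'E'
from h import *
d=pickle.load(open("w5.pkl","rb"))
def c(p,z): return cast(d,np.array(p)*.64,z)
E=c([(352,220),(457,220)],.064);I=c([(352,204),(459,204)],.064);F=c([(344,18),(464,18)],.064)
for q in(E,I,F):print(np.round(q,4).tolist(),q.mean(0),np.linalg.norm(q[0]-q[1]))
v=F.mean(0)-E.mean(0);print(np.degrees(np.arctan2(v[1],v[0])),np.linalg.norm(v))
E
```

```text
[[0.4827, 0.2864], [0.4849, 0.231]] [0.48377246 0.25866962] 0.05546454686641556
[[0.491, 0.2865], [0.4932, 0.2305]] [0.49208022 0.258482  ] 0.05600238704715374
[[0.5772, 0.2911], [0.5793, 0.2344]] [0.57825442 0.26272906] 0.05673278904731994
2.4602163891038926 0.09456913085196807
```

```bash
python3 -m jog '[[[0.024,0.0015,0,0,0,0],[0.0245,0.0014,0,0,0,0],[0,0,0,0,0,0.1745],[0,0,0,0,0,0.1745],[0,0,0,0,0,0.1745],[0,0,0,0,0,0.1745],[0,0,0,0,0,0.1745],[0,0,0,0,0,0.1745],[0,0,0,0,0,0.1745],[0,0,0,0,0,0.1745],[0,0,0,0,0,0.1745],[0,0,0,0,0,0]]]' 0.04; python3 -m jog '[[[0,0,0,0,0,0]]]'; python3 -c "
from h import *
s=get_state();r=R.from_quat(s['eef_rot']).as_matrix();print(np.round(r,4),s['q'],np.degrees(np.arctan2(r[1,0],r[0,0])),s['tool_pos'])"
```

```text
clock: 10.5
tool_pos: [0.4876, 0.2479, 0.1612]
eef_rot: [0.725, -0.689, 0.0, 0.0]
contact_force: [-0.4, -0.1, -0.3]
opening: 0.455
finger_force: 0.0
clock: 10.62
tool_pos: [0.4873, 0.2496, 0.1614]
eef_rot: [0.725, -0.688, -0.002, -0.001]
contact_force: [-0.1, 0.3, 0.3]
opening: 0.457
finger_force: 0.0
[[ 5.260e-02 -9.986e-01 -1.200e-03]
 [-9.986e-01 -5.270e-02  4.900e-03]
 [-5.000e-03  9.000e-04 -1.000e+00]] [-1.05048763  0.91859872  0.95410665  1.90794161 -1.0002823   0.88654486
 -2.65393637] -86.98200902265674 [0.48729627 0.24963708 0.16144555]
```

The joints ended close to their limits, so I'll use the other half-turn of the same grasp and rotate back the other way.

```bash
python3 -m jog '[[[0,0,0,0,0,-0.1745],[0,0,0,0,0,-0.1745],[0,0,0,0,0,-0.1745],[0,0,0,0,0,-0.1745],[0,0,0,0,0,-0.1745],[0,0,0,0,0,-0.1745],[0,0,0,0,0,-0.1745],[0,0,0,0,0,-0.1745],[0,0,0,0,0,-0.1745]]]' ; python3 -m jog '[[[0,0,0,0,0,-0.1745],[0,0,0,0,0,-0.1745],[0,0,0,0,0,-0.1745],[0,0,0,0,0,-0.1745],[0,0,0,0,0,-0.1745],[0,0,0,0,0,-0.1745],[0,0,0,0,0,-0.1745],[0,0,0,0,0,-0.1745],[0,0,0,0,0,-0.1745],[0,0,0,0,0,0],[0,0,0,0,0,0]]]'; cat > st.py <<'E'
from h import *
s=get_state();r=R.from_quat(s['eef_rot']).as_matrix();print("q",np.round(s['q'],2),"yaw",np.degrees(np.arctan2(r[1,0],r[0,0])),"z axis",np.round(r[:,2],3),s['tool_pos'])
if len(sys.argv)>2:
    w=np.array([float(a) for a in sys.argv[1:4]])-s['tool_pos'];print("tool delta",np.round(r.T@w,4))
E
python3 st.py .488 .2588 .037
```

```text
clock: 11.75
tool_pos: [0.4872, 0.25, 0.1626]
eef_rot: [1.0, 0.029, -0.0, -0.004]
contact_force: [-0.2, -0.4, 0.5]
opening: 0.452
finger_force: 0.0
clock: 13.12
tool_pos: [0.4869, 0.2491, 0.1623]
eef_rot: [0.69, 0.724, 0.001, -0.002]
contact_force: [0.4, -0.5, -0.4]
opening: 0.455
finger_force: 0.0
q [-0.61  0.7   0.1   1.89 -0.13  0.56 -0.38] yaw 92.72748012771515 z axis [-0.001  0.005 -1.   ] [0.48686657 0.24910057 0.16229999]
tool delta [0.009  0.0017 0.1253]
```

```bash
python3 -m jog '[[[0.0045,0.0008,0.02,0,0,0.005],[0.0045,0.0009,0.03,0,0,0],[0,0,0.035,0,0,0],[0,0,0.025,0,0,0],[0,0,0.01,0,0,0],[0,0,0.005,0,0,0],[0,0,0,0,0,0],[0,0,0,0,0,0]]]'; python3 st.py .488 .2588 .037;  python3 - <<'E'
from h import *
d=cam("wrist");cv2.imwrite("pics/w6.png",d["frame"][:,:,::-1])
E
```

```text
clock: 14.12
tool_pos: [0.488, 0.2583, 0.0375]
eef_rot: [0.691, 0.723, 0.001, -0.001]
contact_force: [-0.3, 0.2, -1.3]
opening: 0.453
finger_force: 0.0
q [-0.6   0.91  0.05  1.92 -0.15  0.31 -0.38] yaw 92.60029103231491 z axis [-0.001  0.003 -1.   ] [0.48799397 0.25829008 0.03751915]
tool delta [0.0005 0.     0.0005]
```

View pics/w6.png

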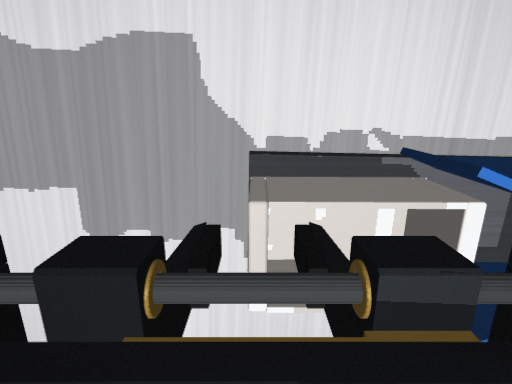

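The near end wall (columns 248-268) sits centred between the fingers (222 and 294). I'll grip it, raise it 2.5 mm and slide it in.

```bash
python3 -m jog '[[[0,0,0,0,0,0],[0,0,0,0,0,0],[0,0,0,0,0,0],[0,0,-0.0025,0,0,0],[0.001,0,0,0,0,0.008],[0.0007,0.005,0,0,0,0],[0,0.015,0,0,0,0],[0,0.015,0,0,0,0],[0,0.005,0,0,0,0],[0,0,0,0,0,0]]]' 0 40; python3 st.py .6004 .2641 .032
```

```text
clock: 15.42
tool_pos: [0.5273, 0.2611, 0.039]
eef_rot: [0.694, 0.72, 0.0, -0.002]
contact_force: [-0.0, -0.6, -0.6]
opening: 0.103
finger_force: 40.0
q [-0.57  0.94  0.06  1.81 -0.14  0.4  -0.37] yaw 92.14718284863919 z axis [-0.002  0.003 -1.   ] [0.52728741 0.26113586 0.03896612]
tool delta [0.0002 0.0732 0.0068]
```

```bash
python3 -m jog '[[[0,0.01,0,0,0,0],[0,0.015,0,0,0,0],[0,0.015,0,0,0,0],[0,0.015,0,0,0,0],[0,0.01,0,0,0,0],[0,0.008,0,0,0,0],[0,0,0,0,0,0],[0,0,0,0,0,0]]]'; python3 st.py .6004 .2641 .031
```

```text
clock: 16.42
tool_pos: [0.5996, 0.264, 0.0388]
eef_rot: [0.694, 0.72, -0.0, -0.002]
contact_force: [0.7, 1.1, -1.8]
opening: 0.1
finger_force: 40.0
q [-0.52  0.99  0.07  1.59 -0.12  0.56 -0.34] yaw 92.17658740967357 z axis [-0.003  0.003 -1.   ] [0.59959304 0.264044   0.03884035]
tool delta [0.     0.0008 0.0078]
```

```bash
python3 - <<'E'
from h import *
d=cam("wrist");cv2.imwrite("pics/w7.png",d["frame"][:,:,::-1])
E
```

```text
(no output)
```

View pics/w7.png

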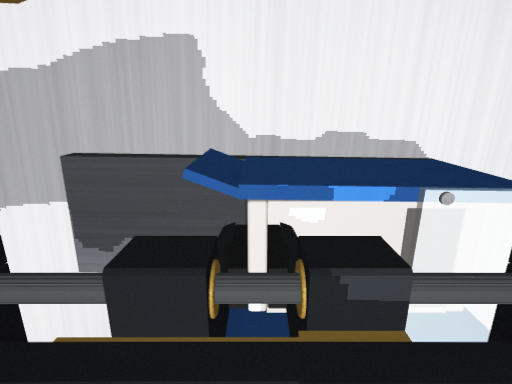

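The wall (columns 247-268) is just past the flare bend at about column 240, so the tray is behind the step and fits. Next: lower it gently and release.

```bash
python3 -m jog '[[[0,0.0005,0.003,0,0,0],[0,0,0.003,0,0,0],[0,0,0.0015,0,0,0],[0,0,0,0,0,0],[0,0,0,0,0,0]]]'; python3 -m jog '[[[0,0,0.001,0,0,0],[0,0,0,0,0,0]]]'; python3 st.py
```

```text
clock: 17.1
tool_pos: [0.6008, 0.264, 0.0315]
eef_rot: [0.694, 0.72, 0.0, -0.002]
contact_force: [-0.3, 0.3, -1.2]
opening: 0.099
finger_force: 40.0
clock: 17.35
tool_pos: [0.6007, 0.264, 0.0304]
eef_rot: [0.694, 0.72, 0.0, -0.002]
contact_force: [0.0, -0.6, -1.3]
opening: 0.097
finger_force: 40.0
q [-0.52  1.    0.07  1.59 -0.12  0.55 -0.34] yaw 92.1604847015721 z axis [-0.002  0.003 -1.   ] [0.60072881 0.26400666 0.03043453]
```

```bash
python3 -m jog '[[[0,0,0.001,0,0,0],[0,0,0,0,0,0]]]'; python3 -m jog '[[[0,0,0,0,0,0],[0,0,0,0,0,0],[0,0,0,0,0,0],[0,0,-0.01,0,0,0],[0,0,-0.03,0,0,0],[0,0,-0.04,0,0,0],[0,0,-0.04,0,0,0],[0,0,-0.04,0,0,0],[0,0,0,0,0,0]]]' 0.03; python3 st.py
```

```text
clock: 17.6
tool_pos: [0.6008, 0.2641, 0.0295]
eef_rot: [0.694, 0.72, 0.0, -0.002]
contact_force: [0.7, -0.1, -1.1]
opening: 0.101
finger_force: 40.0
clock: 18.73
tool_pos: [0.6035, 0.2644, 0.1939]
eef_rot: [0.694, 0.72, 0.004, -0.0]
contact_force: [0.6, -0.1, -0.2]
opening: 0.34
finger_force: 0.0
q [-0.54  0.78  0.11  1.52 -0.11  0.84 -0.35] yaw 92.14596469255628 z axis [ 0.005  0.006 -1.   ] [0.60351994 0.26441517 0.1938978 ]
```

The small tray is released in its bay. Next: go over the large tray and measure its rim numerically.

```bash
python3 -m jog '[[[-0.03,0,0,0,0,0],[-0.045,0,0,0,0,0],[-0.05,0,0,0,0,0],[-0.05,0,0,0,0,0],[-0.05,0,0,0,0,0],[-0.05,0,0,0,0,0],[-0.035,0,0,0,0,0],[-0.02,0,-0.005,0,0,-0.104],[0,0,0,0,0,-0.104],[0,0,0,0,0,0],[0,0,0,0,0,0]]]' 0.04; python3 st.py; python3 - <<'E'
from h import *
d=cam("wrist");pickle.dump(d,open("w8.pkl","wb"));f=d["frame"]
C=np.array([.5887,-.0044]);a=np.radians(14.05);u=np.array([np.cos(a),np.sin(a)]);n=np.array([-u[1],u[0]])
for sx in(-1,1):
  for sy in(-1,1):
    print(sx,sy,proj(d,[*(C+sx*.067*u+sy*.046*n),.062])[0].round(1))
g=f.min(2);print(g[::60,::40])
for t in(200,225,240):
    m=(g>t).astype(np.uint8)
    k,l,s,c=cv2.connectedComponentsWithStats(m)
    print(t,[(s[i].tolist(),c[i].round().tolist()) for i in range(1,k) if s[i,4]>150])
E
```

```text
clock: 20.1
tool_pos: [0.6132, -0.0656, 0.1931]
eef_rot: [0.616, 0.788, 0.0, -0.002]
contact_force: [0.6, -0.5, -0.3]
opening: 0.452
finger_force: 0.0
q [ 0.04  0.73 -0.01  1.64  0.01  0.77  0.27] yaw 104.02150496357191 z axis [-0.003  0.003 -1.   ] [ 0.61321318 -0.06563474  0.19312242]
-1 -1 [178.7 161.8]
-1 1 [171.1  57.9]
1 -1 [318.1 161.9]
1 1 [324.   57.9]
[[114 110 111 184 180 174 180 183 183 149  46   9   6]
 [ 16  21  26  75 123 119 190 186 230 178 181  11 182]
 [187 183  38 191 127 190 193 191 159 191 192 193 180]
 [186 183 194 192 193 191 188 194 189 191 189 197 194]
 [ 10 188  10  10  11  12 192 190  10  14  10  17 194]
 [ 56  20  23  21  56  56  54  56  57  56  25  23  55]
 [ 15  11  13  10  10  11  13  10  10  12  10   7  15]]
200 [([312, 57, 12, 43, 384], [317.0, 78.0]), ([239, 64, 62, 4, 152], [267.0, 66.0]), ([234, 70, 63, 32, 1491], [265.0, 82.0]), ([269, 109, 9, 28, 206], [273.0, 123.0])]
225 [([313, 58, 10, 41, 331], [317.0, 78.0]), ([235, 70, 62, 32, 1383], [266.0, 82.0]), ([270, 110, 8, 27, 166], [274.0, 123.0])]
240 []
```

```bash
python3 - <<'E'
from h import *
d=pickle.load(open("w8.pkl","rb"));g=d["frame"].min(2)
for r in(80,110,140): print(r,g[r,164:200].tolist())
print(g[45:70,180].tolist(),g[150:175,183].tolist())
E
python3 st.py .5281 -.0196 .1931
```

```text
80 [125, 126, 122, 123, 121, 120, 120, 119, 120, 134, 170, 185, 186, 187, 188, 191, 191, 186, 153, 104, 66, 66, 68, 69, 67, 66, 67, 66, 69, 67, 66, 78, 134, 191, 191, 190]
110 [125, 123, 121, 119, 121, 122, 122, 124, 124, 127, 127, 143, 179, 187, 186, 186, 188, 187, 189, 186, 149, 90, 66, 68, 69, 68, 67, 66, 68, 65, 67, 67, 68, 102, 170, 190]
140 [122, 124, 122, 125, 125, 126, 124, 126, 124, 123, 125, 123, 122, 139, 166, 185, 187, 187, 185, 187, 188, 185, 151, 88, 68, 68, 69, 68, 69, 67, 68, 69, 68, 69, 69, 113]
[119, 122, 121, 120, 121, 120, 121, 120, 120, 121, 120, 115, 127, 171, 182, 183, 183, 183, 184, 185, 186, 187, 185, 187, 187] [186, 185, 185, 186, 184, 185, 186, 185, 186, 182, 163, 198, 197, 197, 196, 195, 196, 195, 196, 195, 194, 194, 194, 193, 195]
q [ 0.04  0.73 -0.01  1.64  0.01  0.77  0.27] yaw 104.04849449130253 z axis [-0.003  0.003 -1.   ] [ 0.61330324 -0.06558195  0.19320909]
tool delta [ 0.0653 -0.0715  0.0005]
```

The large tray's near wall lies within 1 mm of the prediction. I'll survey the wide dock from above before gripping the tray.

```bash
python3 -m jog '[[[-0.0425,-0.0163,-0.0095,0,0,0],[-0.0425,-0.0163,-0.0095,0,0,0],[-0.0425,-0.0163,-0.0095,0,0,0],[-0.0425,-0.0163,-0.0095,0,0,0],[-0.0425,-0.0163,-0.0095,0,0,0.165],[-0.0425,-0.0163,-0.0095,0,0,0.165],[0,0,0,0,0,0],[0,0,0,0,0,0]]]' ; python3 st.py; python3 - <<'E'
from h import *
d=cam("wrist");pickle.dump(d,open("w9.pkl","wb"));f=d["frame"];g=f.max(2)
b=f.astype(int); blue=(b[...,2]-b[...,0]>60)&(b[...,2]>110); db=(b[...,2]-b[...,0]>30)&~blue; dk=(g<95)&~db
A=np.full(g.shape,'.');A[g>185]='w';A[dk]='#';A[db]='d';A[blue]='B'
for r in range(0,240,7): print("%3d"%r,''.join(A[r,::4]))
E
```

```text
clock: 21.15
tool_pos: [0.5739, -0.3345, 0.2495]
eef_rot: [0.736, 0.677, 0.001, -0.002]
contact_force: [0.1, 0.3, -0.0]
opening: 0.456
finger_force: 0.0
q [ 0.43  0.73  0.05  1.43 -0.05  0.99  0.41] yaw 85.25380807917664 z axis [-0.002  0.004 -1.   ] [ 0.57387519 -0.33451883  0.24950728]
  0 .........wwwwwwwwwwwwwwwwwwwwwwwwwwwwwwwwwwwwwwwwwwwwwwwwwwwwwwwwwwwwwwwwwwwwwwwwwwwwwwwwwwwwwwwwwwwwwwwwwwwwwwwwwwwwwwwwwwwwwww
  7 .............wwwwwwwwwwwwwwwwwwwwwwwwwwwwwwwwwwwwwwwwwwwwwwwwwwwwwwwwwwwwwwwwwwwwwwwwwwwwwwwwwwwwwwwwwwwwwwwwwwwwwwwwwwwwwwwwwww
 14 ................wwwwwwwwwwwwwwwwwwwwwwwwwwwwwwwwwwwwwwwwwwwwwwwwwwwwwwwwwwwwwwwwwwwwwwwwwwwwwwwwwwwwwwwwwwwwwwwwwwwwwwwwwwwwwwww
 21 ...................wwwwwwwwwwwwwwwwwwwwwwwwwwwwwwwwwwwwwwwwwwwwwwwwwwwwwwwwwwwwwwwwwwwwwwwwwwwwwwwwwwwwwwwwwwwwwwwwwwwwwwwwwwwww
 28 .......................wwwwwwwwwwwwwwwwwwwwwwwwwwwwwwwwwwwwwwwwwwwwwwwwwwwwwwwwwwwwwwwwwwwwwwwwwwwwwwwwwwwwwwwwwwwwwwwwwwwwwwwww
 35 ...........................wwwwwwwwwwwwwwwwwwwwwwwwwwwwwwwwwwwwwwwwwwwwwwwwwwwwwwwwwwwwwwwwwwwwwwwwwwwwwwwwwwwwwwwwwwwwwwwwwwwww
 42 .........
[... 3143 characters left out ...]
wwwwwwwwwwwwwwwwwwwwwwwwwwwwwwwwwww
210 wwwwwwwwwwwwwwwwwwwwwwwwwwwwwwwwwwwwwwwwwwwwwwwwwwwwwwwwwwwwwwwwwwwwwwwwwwwwwwwwwwwwwwwwwwwwwwwwwwwwwwwwwwwwwwwwwwwwwwwwwwwwwwww
217 wwwwwwwwwwwwwwwwwwwwwwwwwwwwwwwwwwwwwwwwwwwwwwwwwwwwwwwwwwwwwwwwwwwwwwwwwwwwwwwwwwwwwwwwwwwwwwwwwwwwwwwwwwwwwwwwwwwwwwwwwwwwwwww
224 wwwwwwwwwwwwwwwwwwwwwwwwwwwwwwwwwwwwwwwwwwwwwwwwww##....wwwwwwwwwwwwwwwwww...w##wwwwwwwwwwwwwwwwwwwwwwwwwwwwwwwwwwwwwwwwwwwwwwww
231 wwwwwwwwwwwwwwwwwwwwwwwwwwwwwwwwwwwwwwwwwwwwwwww########wwww.w.wwwwwwwwwww########wwwwwwwwwwwwwwwwwwwwwwwwwwwwwwwwwwwwwwwwwwwwww
238 #wwwwwwwwwwwwwwwwww.#####################wwwww##########w.....####.wwwwwww#########wwwww######################wwwwwwwwwwwwwwwwww
```

The wide dock shows clearly, squared with the image: blue wall tops at rows ~62 and ~168 over columns 240-308, and the roof edge at column ~312.

```bash
python3 - <<'E'
from h import *
d=pickle.load(open("w9.pkl","rb"));b=d["frame"].astype(int)
m=(b[...,2]-b[...,0]>60)&(b[...,2]>100)
mid=[]
for lo,hi in((50,80),(155,185)):
    cs=range(252,304,4); rr=[np.where(m[lo:hi,c])[0]+lo for c in cs]
    pu=cast(d,[(c,r.min()-.5) for c,r in zip(cs,rr)],.09);pl=cast(d,[(c,r.max()+.5) for c,r in zip(cs,rr)],.09)
    for p in(pu,pl):
        k=np.polyfit(p[:,0],p[:,1],1);mid.append(k);print("y at x=.6:",np.polyval(k,.6),"yaw",np.degrees(np.arctan(k[0])))
print("center",np.mean([np.polyval(k,.6) for k in mid]))
g=d["frame"].max(2).astype(int)
for r in(90,110,130,145): print(r,g[r,296:322].tolist())
for r in(125,130,135): print(r,g[r,210:270].tolist())
for r in(90,110,130): print(r,"front",g[r,150:172].tolist())
for c in range(218,250,3): print(c,np.where(m[45:85,c])[0]+45,np.where(m[150:190,c])[0]+150)
E
```

```text
y at x=.6: -0.21986706838901096 yaw -4.742325885628835
y at x=.6: -0.22615429995437072 yaw -4.739667188635231
y at x=.6: -0.32689665097932563 yaw -4.2179670567282725
y at x=.6: -0.3325948968931852 yaw -5.175192642460467
center -0.27637822905397313
90 [65, 64, 66, 67, 65, 67, 66, 63, 64, 64, 64, 64, 64, 68, 124, 208, 208, 209, 209, 208, 208, 207, 207, 207, 207, 207]
110 [63, 63, 62, 64, 65, 64, 61, 61, 61, 62, 64, 62, 64, 118, 210, 208, 208, 208, 209, 208, 209, 208, 208, 209, 208, 208]
130 [60, 57, 61, 64, 61, 61, 61, 63, 62, 63, 64, 63, 118, 207, 209, 207, 208, 209, 209, 210, 209, 208, 207, 209, 208, 208]
145 [64, 63, 63, 64, 64, 61, 62, 61, 62, 62, 64, 90, 167, 208, 209, 208, 207, 210, 210, 209, 210, 209, 209, 210, 209, 210]
125 [63, 61, 63, 64, 64, 62, 62, 63, 63, 61, 60, 65, 63, 64, 62, 64, 67, 76, 105, 106, 96, 63, 64, 66, 63, 64, 62, 64, 65, 65, 63, 67, 65, 59, 52, 62, 65, 64, 63, 73, 100, 105, 106, 103, 95, 62, 62, 64, 62, 63, 63, 65, 63, 63, 61, 63, 62, 62, 61, 64]
130 [62, 62, 63, 64, 61, 62, 61, 62, 62, 61, 62, 62, 64, 66, 63, 67, 76, 107, 106, 98, 63, 64, 63, 65, 65, 66, 66
[... 454 characters left out ...]
, 62, 63, 66, 64, 64, 64, 63, 62, 64]
110 front [150, 150, 150, 147, 150, 148, 126, 66, 63, 65, 63, 63, 64, 60, 65, 65, 63, 66, 63, 63, 67, 61]
130 front [145, 144, 146, 150, 149, 150, 146, 146, 133, 64, 63, 64, 62, 64, 66, 63, 65, 62, 63, 65, 65, 64]
218 [52 53 54 55 56] []
221 [53 54 55 56 57] [174 175 176]
224 [54 55 56 57 58] [172 173 174 175 176]
227 [55 56 57 58 59] [172 173 174 175]
230 [56 57 58 59 60] [171 172 173 174]
233 [57 58 59 60 61 62] [170 171 172 173]
236 [59 60 61 62 63] [169 170 171 172]
239 [58 59 60 61 62 63 64] [168 169 170]
242 [58 59 60 61 62 63 64] [167 168 169 170 171]
245 [58 59 60 61 62 63 64] [167 168 169 170 171]
248 [58 59 60 61 62 63 64] [167 168 169 170 171]
```

```bash
python3 - <<'E'
from h import *
d=pickle.load(open("w9.pkl","rb"))
a=np.radians(-4.72);u=np.array([np.cos(a),np.sin(a)]);n=np.array([-u[1],u[0]]);C=np.array([.6,-.2764])
for nm,p,z in(("roof",(309.4,110),.09),("bend",(238.5,62),.09),("step",(244,130),.014),("front",(156.3,110),.014)):
    print(nm,(cast(d,[p],z)[0]-C)@u)
w=cast(pickle.load(open("w8.pkl","rb")),[(178,80),(180,110),(182,140)],.062);print("wall",w)
E
```

```text
roof 0.03141555958154294
bend -0.0394969924718883
step -0.03848435015778218
front -0.14901437547662297
wall [[ 0.52150185  0.00748038]
 [ 0.52773813 -0.0175837 ]
 [ 0.5343172  -0.04400903]]
```

The dock fits its given lengths (roof-step 70 mm, apron 110 mm, width 112 mm). Origin (0.5614, -0.2732), yaw -4.7°. Going to grip the large tray's near wall.

```bash
python3 -m jog '[[[0.035,-0.008,0,0,0,0],[0.046,-0.0107,0.01,0,0,0],[0.046,-0.0107,0.015,0,0,0],[0.046,-0.0107,0.02,0,0,0],[0.046,-0.0107,0.02,0,0,0],[0.046,-0.0107,0.02,0,0,0],[0.0454,-0.0104,0.02,0,0,0],[0,0,0.015,0,0,-0.164],[0,0,0,0,0,-0.164],[0,0,0,0,0,0],[0,0,0,0,0,0]]]' 0.04; python3 st.py .5279 -.0192 .034
```

```text
clock: 22.58
tool_pos: [0.5278, -0.0195, 0.131]
eef_rot: [0.617, 0.787, 0.001, -0.002]
contact_force: [-0.1, 0.2, 0.2]
opening: 0.454
finger_force: 0.0
q [-0.04  0.73 -0.02  1.96  0.02  0.46  0.17] yaw 103.87755159074214 z axis [-0.002  0.003 -1.   ] [ 0.52779585 -0.0194762   0.1309844 ]
tool delta [-0.0001  0.0003  0.097 ]
```

```bash
python3 -m jog '[[[0,0,0.03,0,0,0],[0,0,0.035,0,0,0],[0,0,0.02,0,0,0],[0,0,0.011,0,0,0],[0,0,0,0,0,0],[0,0,0,0,0,0]]]'; python3 st.py; python3 -m jog '[[[0,0,0,0,0,0],[0,0,0,0,0,0],[0,0,0,0,0,0],[0,0,0,0,0,0],[0,0,-0.005,0,0,0],[0,0,-0.015,0,0,0],[0,0,-0.025,0,0,0],[0,0,-0.025,0,0,0],[0,0,-0.01,0,0,0],[0,0,0,0,0,0]]]' 0 45; python3 st.py .4119 -.2609 .1
```

```text
clock: 23.32
tool_pos: [0.5281, -0.02, 0.0356]
eef_rot: [0.616, 0.788, 0.001, -0.001]
contact_force: [-0.6, -0.4, -0.5]
opening: 0.451
finger_force: 0.0
q [-0.04  0.9  -0.01  1.99  0.03  0.25  0.17] yaw 103.94045374944115 z axis [-0.001  0.003 -1.   ] [ 0.52808876 -0.0200043   0.03559131]
clock: 24.58
tool_pos: [0.528, -0.0203, 0.1156]
eef_rot: [0.616, 0.788, 0.001, -0.001]
contact_force: [0.4, -0.3, -1.4]
opening: 0.098
finger_force: 45.0
q [-0.04  0.76 -0.02  1.97  0.02  0.42  0.17] yaw 103.95710576029407 z axis [-0.001  0.003 -1.   ] [ 0.52801137 -0.02026947  0.11556758]
tool delta [-0.2056 -0.1707  0.015 ]
```

```bash
python3 -m jog '[[[-0.015,-0.0125,0,0,0,0],[-0.03,-0.025,0,0,0,0],[-0.035,-0.029,0,0,0,0],[-0.035,-0.029,0,0,0,0],[-0.035,-0.029,0,0,0,0],[-0.03,-0.025,0,0,0,0],[-0.0256,-0.0212,0,0,0,0.08],[0,0,0,0,0,0.123],[0,0,0,0,0,0.123],[0,0,0,0,0,0],[0,0,0,0,0,0]]]'; python3 st.py .4119 -.2619 .053; python3 - <<'E'
from h import *
d=cam("wrist");pickle.dump(d,open("w10.pkl","wb"));g=d["frame"].min(2)
for r in range(0,240,9): print("%3d"%r,' '.join("%3d"%v for v in g[r,200:512:12]))
E
```

```text
clock: 25.95
tool_pos: [0.4108, -0.2612, 0.114]
eef_rot: [0.735, 0.678, -0.0, -0.002]
contact_force: [-0.1, 0.5, -0.9]
opening: 0.1
finger_force: 44.9
q [ 0.49  0.73 -0.02  2.09  0.04  0.33  0.35] yaw 85.36747153578465 z axis [-0.003  0.003 -1.   ] [ 0.4107551  -0.26119997  0.11401068]
tool delta [-0.0008  0.0014  0.061 ]
  0 190 191 201 203 196 199 196 200 199 196 198 198 198 196 192 195 192 199 188 195 190 187 192 192 192 184
  9 193 199 200 202 194 194 199 201 199 197 196 197 201 197 195 194 195 199 189 193 187 186 193 188 193 187
 18 199 202 200 208 194 193 197 202 201 197 197 199 201 197 195 195 194 199 190 193 184 187 193 188 193 190
 27 198 201 200 208 196 193 199 203 202 197 197 200 202 198 197 196 196 201 191 196 189 189 194 191 193 192
 36 196 202 197 208 197 197 201 206 205 197 197 201 201 199 196 197 196 201 193 194 193 195 193 196 190 192
 45 203 204 200 205 199 199 202 207 202 198 199 199 201 200 196 197 196 199 196 198 194 199 194 198 186 190
 54 204 201 198 205 202 201 202 207 206 198 196 200 202 202 196 198 194 201 197 199 197 199 195 202 187 190
 63 204 200 198 204 
[... 1439 characters left out ...]
 193 238 238 238 238 237 236 189  79  75  76  76  78
189 125 202 189 128 164 198 196 238 238 238 195 193 192 193 239 238 238 238 238 189 189  78  76  77  77  76
198 198 204 130 128 159 199 196 238 239 238 194 192 192 191 238 238 238 238 237 188 188  76  75  77  76  75
207 199 201 188 129 154 197 195 238 238 238 195 193 192 191 238 238 237 238 237 189 185  76  75  76  78  79
216 200 196 203 127 150 196 194 193 194 191 193 191 191 192 239 238 237 237 237 187 125  78  75  76  75  78
225 204 195 173  40 142 196   8  13 193 193 192 191 190 191 238 238 238 237 238 188  78  75  77  78  77  76
234 210 197  15  11 133 197  12  11 129 233 191 191 190 189 238 238 237 238 237 188  76  77  76  75  76  77
```

```bash
python3 - <<'E'
from h import *
d=pickle.load(open("w10.pkl","rb"));g=d["frame"].min(2);s=get_state();r=R.from_quat(s["eef_rot"]).as_matrix();p=s["tool_pos"]
zr=.0352-.062 # tool z of rim
for q in((.046,-.0045),(.046,.0045),(.046,.1205),(.046,.1295),(-.0,.1295),(-.0,.1205)): print(q,proj(d,r@[q[0],q[1],zr]+p).round(1))
for c in(252,256,260,430,434,438): print(c,g[136:160,c].tolist())
for rr in(165,185): print(rr,g[rr,244:268].tolist(),g[rr,418:452].tolist())
E
```

```text
(0.046, -0.0045) [[246.3 162.7]]
(0.046, 0.0045) [[268.2 162.7]]
(0.046, 0.1205) [[550.7 162.8]]
(0.046, 0.1295) [[572.8 162.8]]
(-0.0, 0.1295) [[543.2 263.3]]
(-0.0, 0.1205) [[523.2 263.2]]
252 [138, 137, 138, 137, 139, 137, 139, 134, 114, 96, 98, 98, 97, 97, 98, 100, 99, 99, 99, 98, 96, 116, 171, 180]
256 [130, 131, 131, 132, 132, 132, 131, 127, 113, 97, 98, 99, 96, 96, 97, 99, 98, 100, 101, 98, 98, 123, 207, 238]
260 [134, 134, 134, 132, 135, 133, 134, 128, 114, 94, 98, 98, 97, 99, 97, 99, 96, 99, 98, 98, 99, 128, 212, 237]
430 [82, 81, 82, 83, 82, 81, 83, 88, 96, 97, 121, 199, 236, 237, 237, 237, 237, 237, 236, 237, 237, 237, 236, 237]
434 [82, 84, 82, 82, 83, 82, 83, 87, 93, 95, 122, 198, 237, 237, 236, 237, 232, 188, 188, 187, 187, 188, 189, 189]
438 [82, 83, 80, 79, 83, 85, 84, 89, 96, 97, 120, 197, 237, 237, 237, 235, 226, 188, 186, 188, 186, 187, 188, 190]
165 [132, 134, 126, 127, 170, 183, 196, 202, 201, 216, 239, 239, 238, 238, 238, 238, 239, 238, 239, 239, 238, 238, 238, 227] [237, 237, 238, 237, 237, 237, 237, 237, 237, 237, 237, 237, 235, 188, 189, 186, 188, 188, 187, 189, 191, 190, 188, 188, 188, 187, 188, 188, 186, 187, 160, 76, 76, 76]
185 [129, 132, 126, 121, 162, 182, 192, 201, 200, 200, 200, 199, 199, 199, 199, 198, 198, 198, 199, 198, 195, 185, 167, 150] [238, 238, 238, 237, 237, 237, 236, 237, 237, 237, 237, 235, 190, 189, 190, 187, 187, 188, 189, 187, 188, 189, 188, 188, 187, 187, 186, 128, 75, 77, 77, 78, 76, 78]
```

```bash
python3 -m jog '[[[-0.0018,0.0011,0.015,0,0,0],[0,0,0.025,0,0,0],[0,0,0.015,0,0,0],[0,0,0.006,0,0,0],[0,0,0,0,0,0],[0,0,0,0,0,0]]]'; python3 st.py .5698 -.2759 .053
```

```text
clock: 26.75
tool_pos: [0.4128, -0.2629, 0.0539]
eef_rot: [0.736, 0.677, 0.0, -0.001]
contact_force: [-0.4, -0.5, -0.6]
opening: 0.096
finger_force: 44.9
q [ 0.48  0.85 -0.01  2.1   0.04  0.19  0.35] yaw 85.28613217346006 z axis [-0.001  0.002 -1.   ] [ 0.41280035 -0.26290489  0.05389626]
tool delta [-1.000e-04  1.575e-01  7.000e-04]
```

```bash
python3 -m jog '[[[0,0.01,0.0005,0,0,0],[0,0.015,0,0,0,0],[0,0.015,0,0,0,0],[0,0.015,0,0,0,0],[0,0.01,0,0,0,0],[0,0,0,0,0,0],[0,0,0,0,0,0]]]'; python3 -m jog '[[[0,0.01,0,0,0,0],[0,0.015,0,0,0,0],[0,0.015,0,0,0,0],[0,0.01,0,0,0,0],[0,0,0,0,0,0]]]';python3 st.py .5698 -.2759 .053
```

```text
clock: 27.62
tool_pos: [0.4764, -0.268, 0.0528]
eef_rot: [0.736, 0.677, -0.0, -0.002]
contact_force: [-0.1, -0.9, -2.0]
opening: 0.098
finger_force: 44.9
clock: 28.25
tool_pos: [0.5279, -0.272, 0.0526]
eef_rot: [0.735, 0.678, 0.0, -0.001]
contact_force: [-0.1, -0.6, -0.9]
opening: 0.104
finger_force: 44.9
q [ 0.4   0.91 -0.01  1.79  0.01  0.44  0.31] yaw 85.31576305372323 z axis [-0.001  0.003 -1.   ] [ 0.52790989 -0.27200477  0.05263299]
tool delta [-0.0005  0.0421 -0.0004]
```

No contact forces. Finishing the slide, then lowering.

```bash
python3 -m jog '[[[-0.0005,0.01,0,0,0,0],[0,0.015,0,0,0,0],[0,0.01,0,0,0,0],[0,0.0065,0,0,0,0],[0,0,0,0,0,0],[0,0,0,0,0,0]]]'; python3 st.py .5698 -.2759 .0412; python3 - <<'E'
from h import *
d=cam("wrist");g=d["frame"].min(2);b=d["frame"].astype(int);m=(b[...,2]-b[...,0]>60)&(b[...,2]>100)
for c in(275,285,295):
    k=np.where(m[:200,c])[0]; print(c,k.min() if len(k) else None,k.max() if len(k) else None,cast(d,[(c,k.max()+.5)],.09) if len(k) else '')
    print(g[100:200:3,c].tolist())
print([ (c,g[100:200:4,c].tolist()) for c in(252,258,264)])
E
```

```text
clock: 29.0
tool_pos: [0.5677, -0.276, 0.0524]
eef_rot: [0.736, 0.677, -0.0, -0.002]
contact_force: [0.5, 0.4, -1.4]
opening: 0.097
finger_force: 44.9
q [ 0.38  0.95 -0.    1.67  0.    0.53  0.29] yaw 85.27273678166881 z axis [-0.003  0.003 -1.   ] [ 0.5677011  -0.27604253  0.05244277]
tool delta [0.0003 0.0021 0.0112]
275 133 149 [[ 0.57895354 -0.22393207]]
[242, 242, 173, 174, 173, 172, 172, 173, 24, 25, 25, 42, 72, 73, 73, 73, 73, 240, 239, 239, 239, 239, 239, 239, 239, 239, 238, 238, 237, 238, 238, 237, 237, 238]
285 133 149 [[ 0.58264362 -0.22423419]]
[238, 238, 171, 167, 167, 167, 168, 167, 25, 25, 23, 40, 72, 69, 72, 70, 70, 239, 253, 239, 239, 239, 239, 254, 254, 254, 254, 254, 254, 254, 254, 254, 254, 254]
295 133 149 [[ 0.58633283 -0.22453634]]
[243, 237, 178, 176, 177, 180, 177, 177, 20, 23, 23, 43, 70, 71, 70, 72, 70, 254, 239, 238, 239, 238, 245, 254, 254, 254, 254, 254, 254, 254, 254, 254, 254, 254]
[(252, [238, 169, 171, 169, 168, 167, 23, 21, 24, 42, 43, 43, 45, 133, 136, 254, 241, 240, 240, 240, 239, 240, 240, 239, 239]), (258, [237, 167, 166, 166, 167, 168, 24, 23, 31, 67, 50, 45, 45, 131, 135, 254, 254, 239, 239, 239, 240, 239, 239, 239, 239]), (264, [242, 173, 173, 171, 170, 171, 26, 22, 27, 72, 71, 52, 51, 129, 133, 254, 254, 254, 254, 237, 238, 238, 236, 237, 236])]
```

```bash
python3 -m jog '[[[0.0003,0.0022,0,0,0,0],[0,0,0.004,0,0,0],[0,0,0.004,0,0,0],[0,0,0.002,0,0,0],[0,0,0,0,0,0],[0,0,0,0,0,0]]]'; python3 -m jog '[[[0,0,0.001,0,0,0],[0,0,0,0,0,0]]]'; python3 st.py .5698 -.2759 .0412
```

```text
clock: 29.8
tool_pos: [0.5704, -0.2761, 0.0427]
eef_rot: [0.736, 0.677, 0.0, -0.002]
contact_force: [-2.3, -0.3, 1.8]
opening: 0.099
finger_force: 45.0
clock: 30.05
tool_pos: [0.5705, -0.2763, 0.0422]
eef_rot: [0.736, 0.677, 0.0, -0.001]
contact_force: [-3.3, -0.4, 5.4]
opening: 0.096
finger_force: 45.0
q [ 0.38  0.96 -0.    1.66  0.    0.52  0.29] yaw 85.25564445975996 z axis [-0.002  0.002 -1.   ] [ 0.57052915 -0.27630916  0.04223741]
tool delta [ 0.0003 -0.0008  0.001 ]
```

The tray's underside is at about 7 mm, below the step, and it's touching the floor. Release and retreat, then verify both docks.

```bash
python3 -m jog '[[[0,0,0,0,0,0],[0,0,0,0,0,0],[0,0,0,0,0,0],[0,0,-0.01,0,0,0],[0,0,-0.03,0,0,0],[-0.02,0.01,-0.04,0,0,0],[-0.03,0.01,-0.05,0,0,0],[-0.015,0.005,-0.05,0,0,0],[0,0,-0.03,0,0,0],[0,0,0,0,0,0],[0,0,0,0,0,0]]]' 0.03; python3 - <<'E'
from h import *
d=cam("wrist");pickle.dump(d,open("w11.pkl","wb"));f=d["frame"];g=f.min(2);print(get_state()["tool_pos"])
a=np.radians(-4.72);u=np.array([np.cos(a),np.sin(a)]);n=np.array([-u[1],u[0]]);H=np.array([.5614,-.2732])+.071*u
for nm,q in(("near outer L",(-.067,.046)),("near outer R",(-.067,-.046)),("near inner L",(-.058,.046)),("near inner R",(-.058,-.046))): print(nm,proj(d,[*(H+q[0]*u+q[1]*n),.068]).round(1))
c0=proj(d,[*(H-.0625*u),.068])[0].round().astype(int);print(c0)
for k in(-20,0,20):print(c0[1]+k,g[c0[1]+k,c0[0]-22:c0[0]+22].tolist())
eL=proj(d,[*(H-.0625*u+.046*n),.068])[0].round().astype(int);eR=proj(d,[*(H-.0625*u-.046*n),.068])[0].round().astype(int)
print(eL,g[eL[1]-14:eL[1]+14,eL[0]].tolist());print(eR,g[eR[1]-14:eR[1]+14,eR[0]].tolist())
E
```

```text
clock: 31.42
tool_pos: [0.59, -0.3426, 0.2505]
eef_rot: [0.735, 0.678, -0.0, -0.003]
contact_force: [-0.5, -0.1, -0.4]
opening: 0.341
finger_force: 0.0
[ 0.58974251 -0.34243217  0.24991475]
near outer L [[228.8  65. ]]
near outer R [[230.9 152.9]]
near inner L [[237.4  65. ]]
near inner R [[238.8 152.9]]
[234 111]
91 [53, 54, 57, 64, 85, 85, 81, 89, 88, 87, 87, 85, 88, 90, 82, 55, 56, 55, 65, 161, 239, 240, 239, 239, 239, 239, 232, 155, 92, 121, 197, 240, 239, 238, 239, 239, 239, 239, 239, 239, 239, 239, 239, 239]
111 [57, 54, 53, 54, 51, 54, 55, 54, 54, 52, 55, 51, 53, 54, 53, 53, 58, 56, 49, 90, 188, 205, 203, 205, 205, 207, 200, 149, 72, 74, 121, 207, 207, 206, 206, 205, 206, 205, 206, 205, 205, 208, 206, 205]
131 [53, 53, 53, 54, 54, 53, 55, 55, 56, 56, 52, 54, 54, 52, 52, 53, 56, 55, 51, 64, 142, 203, 202, 204, 204, 204, 196, 157, 68, 73, 107, 181, 204, 204, 219, 239, 240, 240, 240, 239, 239, 240, 235, 205]
[233  65] [50, 52, 51, 54, 54, 50, 28, 15, 11, 13, 15, 16, 20, 16, 17, 131, 238, 238, 238, 238, 238, 238, 239, 239, 238, 239, 239, 239]
[235 153] [203, 200, 201, 202, 202, 202, 203, 202, 202, 201, 201, 201, 201, 200, 169, 16, 16, 18, 13, 18, 17, 22, 31, 29, 31, 30, 92, 204]
```

The large tray sits at dock x ≈ 72.5 mm, centred across and square. Checking the small one.

```bash
python3 -m jog '[[[0.03,-0.0025,0,0,0,0],[0.05,-0.004,0,0,0,0],[0.051,-0.004,0,0,0,0],[0.051,-0.004,0,0,0,0],[0.051,-0.004,0,0,0,0],[0.051,-0.004,0,0,0,0],[0.051,-0.004,0,0,0,0],[0.051,-0.004,0,0,0,0],[0.051,-0.004,0,0,0,0],[0.051,-0.004,0,0,0,0],[0.04,-0.003,0,0,0,0],[0,0,0,0,0,0]]]'; python3 -m jog '[[[0,0,0,0,0,0],[0,0,0,0,0,0]]]'; python3 - <<'E'
from h import *
d=cam("wrist");f=d["frame"];g=f.min(2);print(get_state()["tool_pos"])
a=np.radians(2.1);u=np.array([np.cos(a),np.sin(a)]);n=np.array([-u[1],u[0]]);H=np.array([.5919,.2641])+.056*u
for q in((-.052,.028),(-.052,-.028),(-.043,.028),(-.043,-.028)): print(q,proj(d,[*(H+q[0]*u+q[1]*n),.056]).round(1))
c0=proj(d,[*(H-.0475*u),.056])[0].round().astype(int);print(c0)
for k in(-15,0,15):print(c0[1]+k,g[c0[1]+k,c0[0]-18:c0[0]+18].tolist())
for s in(1,-1):
    e=proj(d,[*(H-.0475*u+s*.028*n),.056])[0].round().astype(int);print(e,g[e[1]-12:e[1]+12,e[0]].tolist())
    e=proj(d,[*(H+s*.028*n),.056])[0].round().astype(int);print("mid",e,g[e[1]-12:e[1]+12,e[0]].tolist())
E
```

```text
clock: 32.98
tool_pos: [0.5907, 0.1916, 0.251]
eef_rot: [0.733, 0.68, -0.0, -0.004]
contact_force: [0.6, -0.5, 0.5]
opening: 0.34
finger_force: 0.0
clock: 33.22
tool_pos: [0.5927, 0.1841, 0.2523]
eef_rot: [0.736, 0.676, -0.001, -0.001]
contact_force: [0.4, -0.7, 0.1]
opening: 0.336
finger_force: 0.0
[0.59274121 0.18437347 0.25250909]
(-0.052, 0.028) [[251.1  71.3]]
(-0.052, -0.028) [[257.3 123.4]]
(-0.043, 0.028) [[259.3  70.2]]
(-0.043, -0.028) [[265.1 122.4]]
[258  97]
82 [88, 89, 90, 89, 90, 89, 82, 57, 54, 56, 56, 57, 67, 157, 240, 240, 240, 240, 240, 240, 237, 231, 240, 240, 240, 240, 240, 240, 240, 240, 240, 240, 241, 240, 240, 240]
97 [92, 93, 92, 89, 89, 94, 91, 91, 83, 55, 52, 56, 51, 54, 91, 191, 240, 240, 240, 240, 241, 241, 235, 212, 240, 240, 240, 240, 240, 240, 240, 240, 240, 240, 240, 240]
112 [54, 57, 56, 56, 57, 55, 54, 53, 55, 55, 56, 56, 52, 53, 54, 54, 130, 234, 241, 241, 241, 241, 237, 211, 185, 208, 207, 208, 208, 207, 207, 207, 207, 206, 207, 208]
[255  71] [56, 54, 56, 52, 40, 15, 19, 11, 15, 14, 17, 127, 240, 240, 240, 240, 240, 240, 240, 240, 240, 240, 240, 240]
mid [298  65] [52, 52, 55, 53, 51, 37, 16, 16, 13, 14, 15, 135, 240, 239, 228, 92, 94, 88, 96, 162, 207, 209, 208, 210]
[261 123] [241, 241, 240, 236, 234, 207, 206, 208, 205, 203, 188, 99, 57, 50, 19, 16, 24, 50, 55, 53, 54, 59, 84, 131]
mid [303 118] [207, 205, 206, 205, 205, 206, 195, 156, 184, 240, 234, 145, 55, 52, 33, 20, 22, 38, 53, 53, 55, 56, 94, 189]
```

```bash
python3 -c "
from plant import *
print(finish_job())"
```

```text
the job is handed in; nothing more can be done
None
```

The job is handed in at about 33 s with both trays let go in their docks: the camera put the small one within about 1 mm of home and the large one about 1.5 mm further in than home, and no verdict came back.

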